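# Swap the handheld meters in the sprung charging dock

### The job

The handheld meter in the sloping charging dock is fully charged: swap it for the other meter that lies on the bench. Press the dock's thumb paddle so that the meter springs up, take it out and lay it face up on the middle of the lab notebook, without dropping it. Then lay the other meter on the dock's raised stage, screen end up the slope, and hold it down against the spring until the catch closes over its lip and keeps it down; leave the beaker and the bottles as they stand.

Things in the scene. Friction and masses are not known exactly. Their poses are not given: they have to be found in the camera images.
- meter_a_center (a point): Charged meter, at first latched in the dock. Handheld, 150 mm long; grip it at the straight waist, 74 long, 50 wide, 30 high, between two dark end bumpers 66 wide, 32 high; panel with screen and keys 34 high; 0.25 kg. A steel lip 8 thick, 36 wide sticks out 8 beyond the screen end, at the underside. Point: mid-waist, 17 above the underside. x: to the screen end, z: out of the panel.
- meter_b_center (a point): The other meter, of the same make, size and axes, at first lying face up on the bench, its screen end (x) pointing roughly away from the robot. Point: mid-waist, 17 mm above its underside.
- dock: Charging dock: grey wedge 124 mm wide, 218 deep, 24 high in front and 143 at the back, fixed to the bench. Its dark deck slopes up away from the robot at 30 degrees. Origin on the bench below the nest (the seat point lies at x = -8.5, z = 98 mm from it); x to its high back, z up.
- seat (a point): Where the centre (point) of a meter lies when latched in the dock. x: up the slope, y: across, z: square off the deck. The meter lies along x, lip up the slope, on a flat sprung stage 140 x 46 mm. The deck plate is 28 mm below this point, so there is room for fingers beside the waist. With the stage up, a meter's centre lies 22 mm further out along z.
- nest: The deck's fixed black guides. Origin 17 mm below the seat point along the seat's z; same axes. Foot ledge: face at x = -76.5 mm, top at z = 34. Guide cheeks beside the bumpers only, 74 apart with flared tops: x = -78 to -56 (top z = 33) and x = 48 to 68 (top z = 15). Beside the waist the nest is open.
- stage (a joint): How far the sprung stage is pressed down, square to the deck, in m: 0 up, 0.022 with a meter latched on it, 0.028 on its stop. Pushing a meter down on it takes 2 to 5 N at first, 12 to 15 N between 0.012 and 0.020 where the lip pushes the catch aside, 7 N below that.
- latch (a joint): Steel catch at the top of the nest, in rad: 0 closed, 0.36 open. Sprung shut and damped: the lip pushes it aside on the way down; with the stage held past 0.023 it needs up to half a second to close over the lip. Opened past 0.2 to 0.3 it frees the meter, which springs up; let go, it closes again by itself.
- paddle (a point): Middle of the top face of the catch's black thumb paddle, 40 x 40 mm, at the high end of the deck, 119 mm up the slope from the seat and 4 further out. Moves with the catch; axes as the seat's while closed. Pressing it straight in (against z) by 14 to 18 mm opens the catch; it takes 5 to 10 N.
- notebook_top (a point): Middle of the upper face of an open spiral lab notebook, 208 x 146 mm, 12 mm thick, fixed flat on the bench. x along its long side, z up.
- beaker: Bystander: 250 ml glass beaker, 75 mm across, 92 high; origin at the middle of its underside.
- buffer_ph7: Bystander: clear bottle with a white cap, 54 mm across, 135 high; origin at the middle of its underside.

How it is judged (in metres and radians):
On the way, in this order (a step that is already met when the one before it is completed fails the run):
1. the catch has been opened and the stage has sprung up with the charged meter on it (value of joint stage below 0.004 m and distance between meter_a_center and seat below 0.04 m), for 0.1 s.
2. the charged meter lies face up on the notebook, let go (horizontal distance between meter_a_center and notebook_top below 0.045 m and z of meter_a_center in the frame of notebook_top between 0.012 and 0.023 m and angle between meter_a_center's own z axis and vertical below 0.12 rad and contact force between the fingers and meter_a below 0.2 N), for 0.2 s.
3. the other meter is held down in the dock and the catch has closed (distance between meter_b_center and seat below 0.009 m and angle between the x axis of meter_b_center and the x axis of seat, either way round below 0.083 rad and angle between the z axis of meter_b_center and the z axis of seat, either way round below 0.083 rad and value of joint stage above 0.0195 m and value of joint latch below 0.06 rad), for 0.2 s.
At the end, for the whole second after the job is handed in: The charged meter lies flat and face up on the notebook (centre within 45 mm of the notebook's middle), and the other meter is latched in the dock: stage down past 19.5 mm, catch closed (under 0.06 rad), centre within 9 mm of the seat, square in the nest; both let go and at rest (all of step 2 and all of step 3 and linear speed of each of meter_a, meter_b below 0.02 m/s and contact force between the fingers and meter_b below 0.2 N); the robot touches nothing.
It fails at once if a meter is dropped (falls free by more than about 13 mm) ((contact force between anything else and meter_a below 0.2 N and linear speed of meter_a above 0.5 m/s) or (contact force between anything else and meter_b below 0.2 N and linear speed of meter_b above 0.5 m/s)).
It fails at once if a bystander is knocked over or pushed away (more than 25 mm) (distance of any of beaker, buffer_ph7 from where it was at the start of the episode above 0.025 m or angle between any of beaker, buffer_ph7's own z axis and vertical above 0.5 rad).
It also fails if it takes over 64 s, if anything falls off the work surface, if the arm or the gripper's body presses on something with over 40 N, if the wrist force passes 120 N, or if a joint passes its speed limit or range.

### The arm

A 6-joint arm with a two-finger parallel gripper is mounted at the origin on a cart in front of the work surface, level with it; the furniture and walls round the work are solid. World frame = base frame: x ahead of the robot, y to its left, z up, the work surface at z = 0. Lengths are in m, angles in degrees, forces in N, time in s.
With the tool pointing down it reaches from about 0.25 to 0.775 m from the base axis. Payload 8.9 kg.
Tool frame: the origin (TCP) lies midway between the tips of the shut fingers; the grasp point (between the pads) lies 19 mm behind it; z points along the fingers, y is the direction in which the jaws open and shut (so a half turn about z gives the same grasp; the last joint's range is limited). The gripper opens to 85 mm and grips with 20 to 120 N. Pads are 22 mm wide; open, the fingers measure 114 mm over their backs; the gripper's body (76 mm by 85 mm) begins 54 mm behind the grasp point. The pads swing forward as they close: fully open they stand 13 mm farther back than shut.
Start: joints at [-72.668, 16.656, -8.789, 64.555, 0, 82.019], TCP at [0.224, -0.475, 0.231] pointing down, gripper open.
Joint ranges: [-144.48, 144.48], [-52.06, 99.96], [-74.48, 78.29], [-112.23, 115.85], [-86.99, 84.42], [-180, 180]. Speed limits (degrees/s): [127.2, 127.2, 159.86, 180, 180, 180].

### API

Orientations are given as a 3x3 rotation matrix whose columns are the frame's x, y, z axes.
In Python, from cell import ctrl gives the robot as it stands.
- The arm moves only by the shell command python3 -m pendant 'ROWS'. ROWS is JSON, a list of rows, each an object with "dp": the shift along the tool's x, y, z in m, a list of three; "twist": the turn, a rotation vector about the tool's x, y, z in degrees, a list of three; "gripper": the closure, from -1 (fully open) to 1 (shut). A call has 1 to 12 rows; each row is the pose to reach, as a shift and turn from the pose measured when the call began, along the tool's axes at that moment; what a row does not reach only later rows make up. A row lasts 1/8 s, in which the tool goes at most 62.5 mm and 10.7 degrees, less where a joint would pass 70% of its speed; a pose out of reach is approached as far as the arm can. A call with a gripper value outside its range is refused whole. The fingers move at their own pace and stop on an object; the grip force is fixed at half the most. Time passes only in rows, so rows that repeat a pose let the fingers close. It gives the time, the measured TCP pose, the force and the opening at its end, in the units of the state.
- ctrl.get_obs(): the state, without advancing time (a new reading comes with each control period).
- ctrl.capture(name): name is "side" or "top" or "wrist"; returns the picture (384x512x3 uint8, blue, green, red); there is no depth.
- ctrl.get_calibration(name): a dict with "fovy" (degrees; the focal length in pixels is half the picture's height over the tangent of half this angle, whatever the lens; pixels are square), "cx", "cy" (the principal point, pixels), "k1" (the pictures are not rectified: a ray, as slopes to the right and down, at radius r is drawn at 1 + k1 r^2 times it, then the intrinsics apply), "xyz" and "rotation" of the camera in the world. Camera axes: x right, y down, z forward; pixel columns grow to the right and rows downward; lengths in m; the calibration is good to about 2 mm. A picture is of the moment at which its call begins: read the wrist's pose just before it. get_calibration takes no time and is no camera call; for the wrist camera it gives the pose at the moment of the call.
- ctrl.hand_in(): hands the job in, once; it reports no verdict.
The state is a dict: "t": time; "joints": joint angles; "joint_vel": joint speeds; "tau": joint torques, N m; "ee_pos": TCP position; "orientation": TCP orientation; "force": force on the tool from outside, world axes, zero at the start; "wrist_torque": the same for the moment, N m; "finger_gap": finger opening in m.
Only numpy, scipy, OpenCV 4.12 (cv2) and the standard library are available. Lean on these libraries where they do the work, as an engineer would, in place of code of your own. Each camera call takes 0.05 s, during which the arm holds its last target.

## Working session

There is one attempt and no reset: what is moved stays moved. The work goes in short steps, Python scripts to look and compute and a shell command to move; the robot and the scene stay as the last step left them, time stands still between calls to the robot, and variables do not carry over. Pictures are saved under pics/ and viewed, and the job is handed in when it is done.

```bash
ls; mkdir -p pics
cat > h.py <<'E'
import numpy as np, cv2
from cell import ctrl
def cap(n,f):
    c=ctrl.get_calibration(n); im=ctrl.capture(n); cv2.imwrite(f'pics/{f}.png',im); return im,c
E
python3 - <<'E'
from h import *
import pickle
o=ctrl.get_obs(); print(o)
d={}
for n in ['side','top','wrist']:
    im,c=cap(n,n+'0'); d[n]=(im,c); print(n,c)
pickle.dump(d,open('d0.pkl','wb'))
E
```

```text
pics
{'t': 0.0, 'joints': array([-7.26688252e+01,  1.66885093e+01, -8.82714872e+00,  6.45565124e+01,
       -4.29371003e-04,  8.20193614e+01]), 'joint_vel': array([ 0.00095175,  0.01817226, -0.04987039,  0.00995584,  0.034526  ,
        0.12158852]), 'tau': array([-1.94544464e-04, -5.37142467e+01,  3.31372654e+01,  1.58641697e-02,
       -1.40265133e-04,  4.46587279e-06]), 'ee_pos': array([ 0.2243429 , -0.47419468,  0.23076165]), 'orientation': array([[ 9.03994447e-01,  4.27544026e-01, -3.82384626e-04],
       [ 4.27544164e-01, -9.03993665e-01,  1.20019069e-03],
       [ 1.67461081e-04, -1.24845204e-03, -9.99999207e-01]]), 'force': array([ 0.76673355, -0.7555426 ,  0.58605767]), 'wrist_torque': array([-0.0305838 , -0.0035871 , -0.00058778]), 'finger_gap': 0.08533502300877288}
side {'fovy': 47.57257151024843, 'cx': 262.28275531674205, 'cy': 194.2989713992993, 'k1': -0.03511068928417318, 'xyz': array([ 0.60611965, -1.17002334,  0.92122156]), 'rotation': array([[ 0.9989103 ,  0.00740225, -0.04608055],
       [ 0.04199291, -0.57341403,  0.81818882],
       [-0.0203668 , -0.81923229, -0.57310003]])}
top {'fovy': 43.04187556731968, 'cx': 253.8450997037183, 'cy': 179.26301192352693, 'k1': -0.022650066026008792, 'xyz': array([ 0.18766112, -0.03546076,  1.73374071]), 'rotation': array([[ 0.00742818, -0.97768807,  0.2099306 ],
       [-0.99996544, -0.00647859,  0.00521069],
       [-0.00373438, -0.20996205, -0.97770241]])}
wrist {'fovy': 64.05629872909985, 'cx': 260.93246425777136, 'cy': 189.50139992432622, 'k1': -0.010527069966289245, 'xyz': array([ 0.28934397, -0.44372903,  0.3735207 ]), 'rotation': array([[ 0.42759138, -0.86616227, -0.25870551],
       [-0.90397103, -0.41015268, -0.12087662],
       [-0.00140999,  0.28554809, -0.95836335]])}
```

View pics/side0.png

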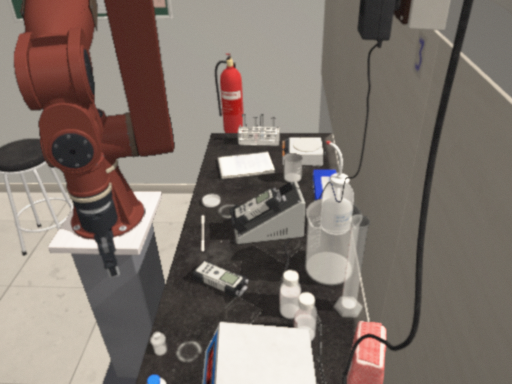

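View pics/top0.png

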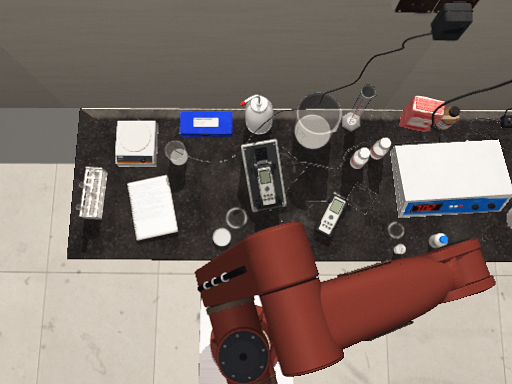

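View pics/wrist0.png

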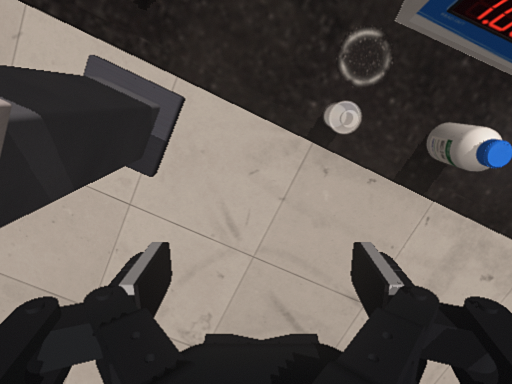

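The side and top views show the dock with meter A at top px ~(265,185), the notebook at ~(152,208), meter B at ~(332,213), and the beaker at ~(176,152). Next I'll zoom in to measure.

Run:
```python
import cv2
a=cv2.imread('pics/top0.png'); b=cv2.imread('pics/side0.png')
cv2.imwrite('pics/topz1.png',cv2.resize(a[125:245,225:360],None,fx=5.5,fy=5,interpolation=cv2.INTER_CUBIC)[:600] if 0 else cv2.resize(a[125:245,225:360],None,fx=5,fy=5,interpolation=cv2.INTER_CUBIC))
cv2.imwrite('pics/topz2.png',cv2.resize(a[130:250,110:200],None,fx=5,fy=5,interpolation=cv2.INTER_CUBIC))
cv2.imwrite('pics/sidez1.png',cv2.resize(b[170:300,180:320],None,fx=4.6,fy=4.6,interpolation=cv2.INTER_CUBIC))
```

```text
(no output)
```

View pics/topz1.png

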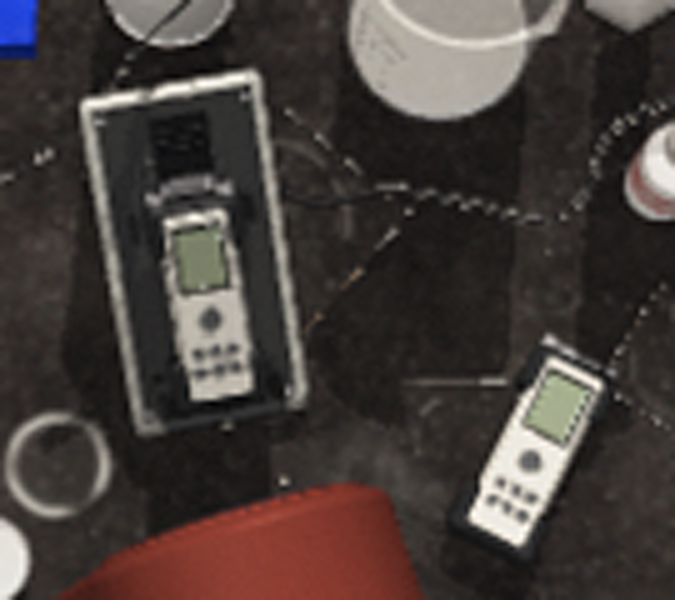

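View pics/topz2.png

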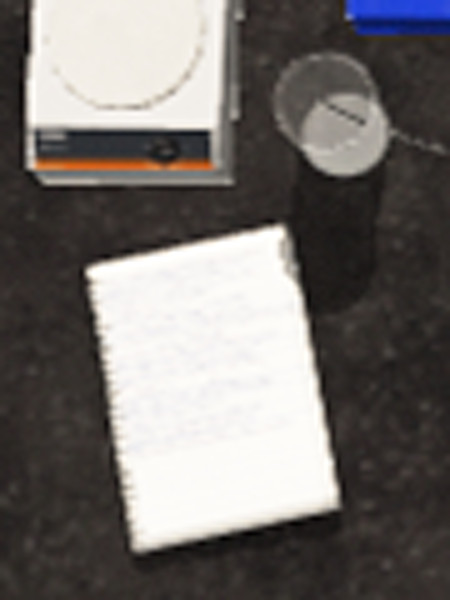

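View pics/sidez1.png

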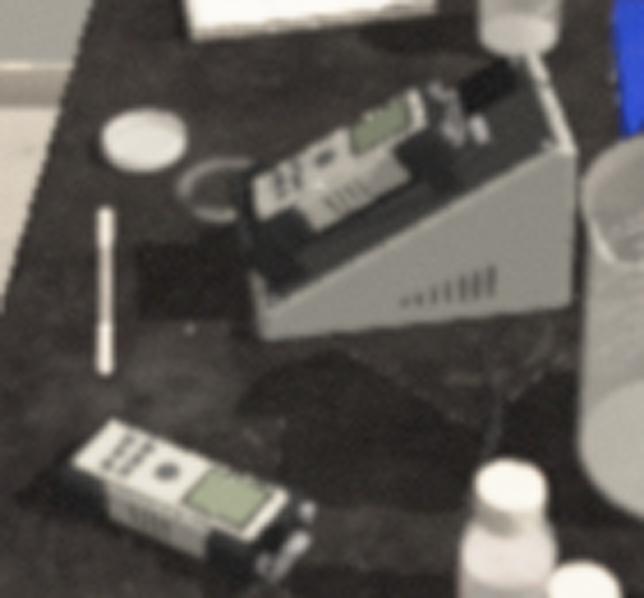

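```bash
cat >> h.py <<'E'
def ray(c,u,v):
    f=192/np.tan(np.radians(c['fovy']/2))
    d=np.array([(u-c['cx'])/f,(v-c['cy'])/f]); s=d.copy()
    for _ in range(30): s=d/(1+c['k1']*(s@s))
    r=c['rotation']@np.array([s[0],s[1],1.]); return c['xyz'],r/np.linalg.norm(r)
def plane(c,u,v,z):
    o,r=ray(c,u,v); return o+r*(z-o[2])/r[2]
def gplane(c,u,v,p,n):
    o,r=ray(c,u,v); return o+r*((np.asarray(p)-o)@n)/(r@n)
def tri(a,b):
    (o1,r1),(o2,r2)=a,b
    A=np.c_[r1,-r2]; s=np.linalg.lstsq(A,o2-o1,rcond=None)[0]
    p,q=o1+s[0]*r1,o2+s[1]*r2
    return (p+q)/2,np.linalg.norm(p-q)
def proj(c,P):
    f=192/np.tan(np.radians(c['fovy']/2))
    q=c['rotation'].T@(np.asarray(P)-c['xyz']); s=q[:2]/q[2]; s=s*(1+c['k1']*(s@s))
    return np.array([c['cx'],c['cy']])+f*s
E
python3 - <<'E'
from h import *
import pickle
np.set_printoptions(precision=4,suppress=True)
d=pickle.load(open('d0.pkl','rb'))
im,c=d['top']; ims,cs=d['side']
def comp(im,box,lo,name):
    x0,y0,x1,y1=box
    g=im[y0:y1,x0:x1].astype(int)
    m=((g.min(2)>lo)|((g[...,1]>g[...,0]+15)&(g[...,1]>90))).astype(np.uint8)
    m=cv2.morphologyEx(m,cv2.MORPH_CLOSE,np.ones((3,3),np.uint8))
    cn,_=cv2.findContours(m,cv2.RETR_EXTERNAL,cv2.CHAIN_APPROX_NONE)
    k=max(cn,key=cv2.contourArea)
    r=cv2.minAreaRect(k); b=cv2.boxPoints(r)+[x0,y0]
    print(name,cv2.contourArea(k),r[1],b.tolist()); return b
b=comp(im,(118,170,188,245),120,'nb')
P=np.array([plane(c,*q,.012) for q in b]);print(P,P.mean(0),np.linalg.norm(np.diff(P,axis=0),axis=1))
b=comp(im,(310,185,355,245),110,'B')
P=np.array([plane(c,*q,.034) for q in b]);print(P,P.mean(0),np.linalg.norm(np.diff(P,axis=0),axis=1))
bt=comp(im,(255,164,280,207),110,'Atop')
bs=comp(ims,(232,188,276,222),130,'Aside')
print(tri(ray(c,*bt.mean(0)),ray(cs,*bs.mean(0))))
# dock corners
z=lambda u,v:(225+u/5,125+v/5)
for (u,v,h) in [(88,100,.143),(258,72,.143),(150,430,.024),(303,405,.024)]:
    print(plane(c,*z(u,v),h))
for n,(u,v) in dict(scrB=(560,405),keyB=(532,461)).items(): print(n,plane(c,*z(u,v),.034))
E
```

```text
nb 2336.5 (58.84947204589844, 42.693511962890625) [[125.32453346252441, 182.06414604187012], [167.28679656982422, 174.19622611999512], [178.132080078125, 232.03773498535156], [136.16981506347656, 239.90565490722656]]
[[0.5439 0.4391 0.012 ]
 [0.5741 0.2881 0.012 ]
 [0.3645 0.2403 0.012 ]
 [0.3356 0.3877 0.012 ]] [0.4545 0.3388 0.012 ] [0.154  0.2149 0.1502]
B 474.5 (14.350176811218262, 40.55625534057617) [[317.0986409187317, 228.40293502807617], [334.1773376464844, 191.61804819107056], [347.19307708740234, 197.66106796264648], [330.1143798828125, 234.44595336914062]]
[[ 0.3784 -0.2488  0.034 ]
 [ 0.5096 -0.312   0.034 ]
 [ 0.4882 -0.3576  0.034 ]
 [ 0.3576 -0.2938  0.034 ]] [ 0.4335 -0.303   0.034 ] [0.1457 0.0504 0.1453]
Atop 453.0 (37.31856918334961, 14.138313293457031) [[255.86486196517944, 168.18918991088867], [269.810809135437, 165.86486434936523], [275.9459457397461, 202.67567443847656], [261.9999990463257, 205.0]]
Aside 300.0 (14.802424430847168, 42.10637664794922) [[233.28235292434692, 210.7294101715088], [268.80588150024414, 188.1235294342041], [276.7529411315918, 200.6117649078369], [241.22941207885742, 223.21764373779297]]
(array([ 0.5182, -0.0677,  0.1044]), np.float64(0.004013766768835551))
[0.6479 0.0121 0.143 ]
[ 0.6684 -0.1034  0.143 ]
[ 0.4398 -0.0313  0.024 ]
[ 0.4585 -0.1398  0.024 ]
scrB [ 0.4581 -0.3206  0.034 ]
keyB [ 0.4182 -0.2998  0.034 ]
```

```bash
cat >> h.py <<'E'
from scipy.spatial.transform import Rotation as Ro
np.set_printoptions(precision=4,suppress=True)
def frame(yaw,tilt=30):
    cy,sy=np.cos(np.radians(yaw)),np.sin(np.radians(yaw)); t=np.radians(tilt)
    x=np.array([cy*np.cos(t),sy*np.cos(t),np.sin(t)]); y=np.array([-sy,cy,0]); return np.c_[x,y,np.cross(x,y)]
def tool(F): # tool z=-F.z, tool x=-F.x, tool y = +F.y
    return np.c_[-F[:,0],F[:,1],-F[:,2]]
def togo(p,R):
    o=ctrl.get_obs(); R0=Ro.from_matrix(o['orientation'])
    dp=R0.inv().apply(np.asarray(p)-o['ee_pos']); tw=(R0.inv()*Ro.from_matrix(R)).as_rotvec(degrees=True)
    print('t',round(o['t'],2),'pos',o['ee_pos'],'dp',dp,'twist',np.round(tw,2),'F',o['force'],'gap',o['finger_gap'],'J',np.round(o['joints'],1))
E
python3 - <<'E'
from h import *
import pickle
d=pickle.load(open('d0.pkl','rb'))
im,c=d['top']
F=frame(10.4)
p=plane(c,265.9,185.4,.1127); print('panel',p); seat=p-.017*F[:,2]; print('seat',seat)
print('proj check', [ (F[:,0]@(np.array(q)-seat),F[:,1]@(np.array(q)-seat),F[:,2]@(np.array(q)-seat)) for q in [[0.6479,0.0121,0.143],[0.4398,-.0313,.024]]])
tgt=seat+F@[.05,0,.13]; print(tgt); togo(tgt,tool(F))
E
```

```text
panel [ 0.5147 -0.0679  0.1127]
seat [ 0.523  -0.0664  0.098 ]
proj check [(np.float64(0.14113135858765966), np.float64(0.05465268635289687), np.float64(-0.029494801558791594)), (np.float64(-0.10241268306354546), np.float64(0.049531718646237455), np.float64(-0.026293947619069846))]
[ 0.5017 -0.0703  0.2356]
t 0.15 pos [ 0.2244 -0.4743  0.2309] dp [ 0.4234 -0.2467 -0.0044] twist [ -42.83   -5.68 -159.88] F [-0.065   0.5646 -0.1957] gap 0.08544354833972405 J [-72.7  16.7  -8.8  64.6   0.   82. ]
```

```bash
python3 -m pendant '[{"dp":[0.07,-0.04,-0.02],"twist":[-3,0,-11],"gripper":-1},{"dp":[0.11,-0.06,-0.02],"twist":[-6,-1,-21],"gripper":-1},{"dp":[0.15,-0.08,-0.02],"twist":[-8,-1,-32],"gripper":-1},{"dp":[0.2,-0.11,-0.02],"twist":[-11,-2,-42],"gripper":-1},{"dp":[0.25,-0.14,-0.02],"twist":[-14,-2,-52],"gripper":-1},{"dp":[0.28,-0.16,-0.02],"twist":[-17,-2,-63],"gripper":-1},{"dp":[0.31,-0.18,-0.01],"twist":[-19,-3,-73],"gripper":-1},{"dp":[0.34,-0.2,-0.01],"twist":[-22,-3,-83],"gripper":-1},{"dp":[0.36,-0.21,-0.01],"twist":[-25,-4,-93],"gripper":-1},{"dp":[0.38,-0.22,-0.01],"twist":[-28,-4,-103],"gripper":-1},{"dp":[0.4,-0.23,0],"twist":[-30,-4,-113],"gripper":-1},{"dp":[0.4234,-0.2467,-0.004],"twist":[-33,-4,-123],"gripper":-1}]'
python3 - <<'E'
from h import *
togo([0.5017,-0.0703,0.2356],tool(frame(10.4)))
E
```

```text
t: 1.65
ee_pos: [0.5013, -0.0694, 0.2341]
orientation: [[-0.777, 0.441, 0.449], [0.464, 0.884, -0.066], [-0.426, 0.156, -0.891]]
force: [-0.1, -0.4, 0.4]
finger_gap: 0.0854
t 1.65 pos [ 0.5013 -0.0694  0.2341] dp [-0.0014 -0.0004 -0.001 ] twist [ -9.49  -1.41 -36.66] F [-0.0959 -0.4342  0.4449] gap 0.08544564173583283 J [-19.4  -5.7 -41.2  27.9   4.9  10.4]
```

```bash
python3 -m pendant '[{"dp":[0,0,0],"twist":[-2.5,-0.4,-10],"gripper":-1},{"dp":[-0.001,0,-0.001],"twist":[-5,-0.8,-20],"gripper":-1},{"dp":[-0.0014,0,-0.001],"twist":[-7.5,-1.1,-29],"gripper":-1},{"dp":[-0.0014,0,-0.001],"twist":[-9.5,-1.4,-36.7],"gripper":-1},{"dp":[-0.0014,0,-0.001],"twist":[-9.5,-1.4,-36.7],"gripper":-1}]'
python3 - <<'E'
from h import *
import pickle
togo([0.5017,-0.0703,0.2356],tool(frame(10.4)))
im,c=cap('wrist','w1'); im2,c2=cap('side','s1'); pickle.dump((im,c,im2,c2),open('w1.pkl','wb'))
cv2.imwrite('pics/w1z.png',cv2.resize(im,(800,600),interpolation=cv2.INTER_CUBIC))
E
```

```text
t: 2.28
ee_pos: [0.5017, -0.0705, 0.2354]
orientation: [[-0.852, -0.179, 0.491], [-0.155, 0.984, 0.09], [-0.499, 0.001, -0.866]]
force: [-0.1, 0.2, 0.1]
finger_gap: 0.0854
t 2.27 pos [ 0.5017 -0.0705  0.2354] dp [-0.0001  0.0002 -0.0002] twist [-0.01 -0.04 -0.09] F [-0.0674  0.1621  0.0715] gap 0.08537034340391167 J [-28.   -5.1 -41.6  29.3  18.1 -34.4]
```

View pics/w1z.png

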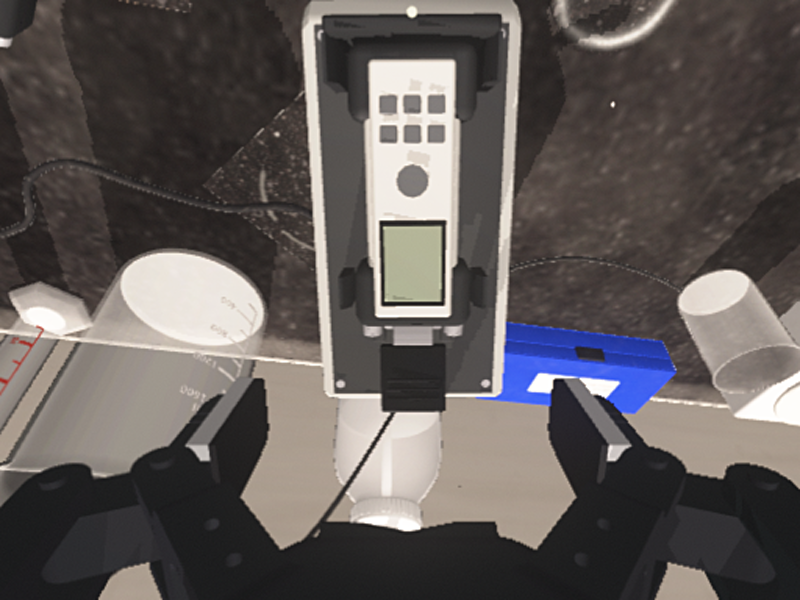

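Run:
```python
from h import *
import pickle
im,c,ims,cs=pickle.load(open('w1.pkl','rb'))
F=frame(10.4); seat=np.array([.523,-.0664,.098])
def q(u,v,h): 
    p=gplane(c,u*.64,v*.64,seat+h*F[:,2],F[:,2]); return p,F.T@(p-seat)
for n,h,L in [('paddle',.004,[(381,346),(446,346),(382,410),(446,410)]),('panel',.017,[(370,60),(455,60),(376,317),(452,317)]),('screen',.017,[(379,222),(445,222),(384,306),(443,306)]),('deckscrew',-.028,[(318,33),(505,33),(339,384),(486,384)]),
 ('key',.017,[(412,181)]),('cheeks hi',-.002,[(342,268),(484,268),(340,305),(486,305)]),('waist steps',.013,[(367,122),(459,122),(371,265),(457,265)]),('bumper foot',.015,[(348,40),(476,40),(348,118),(473,118)])]:
    A=np.array([q(u,v,h)[1] for u,v in L]); print(n,'\n',A*1000,A.mean(0)*1000)
print(q(413.5,378,.004)[0])
```

```text
paddle 
 [[ 87.815  -16.6479   4.    ]
 [ 87.8726  22.5587   4.    ]
 [131.1401 -16.7763   4.    ]
 [131.1999  23.484    4.    ]] [109.5069   3.1546   4.    ]
panel 
 [[-67.252  -18.6562  17.    ]
 [-67.1914  22.7229  17.    ]
 [ 64.8724 -18.3709  17.    ]
 [ 64.9354  24.4617  17.    ]] [-1.1589  2.5394 17.    ]
screen 
 [[ 11.4778 -15.697   17.    ]
 [ 11.5294  19.4262  17.    ]
 [ 58.3753 -13.7608  17.    ]
 [ 58.4237  19.2629  17.    ]] [34.9516  2.3078 17.    ]
deckscrew 
 [[-89.081  -50.9322 -28.    ]
 [-88.9242  54.6639 -28.    ]
 [129.256  -48.1529 -28.    ]
 [129.4052  53.5694 -28.    ]] [ 20.164    2.2871 -28.    ]
key 
 [[-9.7586  1.8438 17.    ]] [-9.7586  1.8438 17.    ]
cheeks hi 
 [[ 40.9546 -39.0771  -2.    ]
 [ 41.0768  44.3603  -2.    ]
 [ 63.7449 -41.1977  -2.    ]
 [ 63.8736  46.5538  -2.    ]] [52.4125  2.6598 -2.    ]
waist steps 
 [[-38.9896 -21.144   13.    ]
 [-38.9212  25.8656  13.    ]
 [ 35.7894 -20.8095  13.    ]
 [ 35.859   26.8723  13.    ]] [-1.5656  2.6961 13.    ]
bumper foot 
 [[-76.5117 -29.2815  15.    ]
 [-76.4201  32.8784  15.    ]
 [-40.7992 -30.5517  15.    ]
 [-40.7046  32.6961  15.    ]] [-58.6089   1.4353  15.    ]
[ 0.6134 -0.0468  0.156 ]
```

Run:
```python
from h import *
import pickle
d=pickle.load(open('d0.pkl','rb'))
a,c=d['top']; b,cs=d['side']
w,cw,_,_=pickle.load(open('w1.pkl','rb'))
cv2.imwrite('pics/a.png',cv2.resize(a[130:180,235:295],None,fx=10,fy=10,interpolation=cv2.INTER_CUBIC))
cv2.imwrite('pics/b.png',cv2.resize(b[170:225,255:315],None,fx=10,fy=10,interpolation=cv2.INTER_CUBIC))
cv2.imwrite('pics/w.png',cv2.resize(w[190:280,200:330],None,fx=6,fy=6,interpolation=cv2.INTER_CUBIC))
F=frame(10.4); seat=np.array([.523,-.0664,.098])+F@[-.0015,.0025,0]
for n,cc in (('top',c),('side',cs),('wrist',cw)):
    print(n,[np.round(proj(cc,seat+F@[x,y,.004]),1).tolist() for x,y in((.119,0),(.099,-.02),(.099,.02),(.139,-.02),(.139,.02))], 'seat panel',proj(cc,seat+F@[0,0,.017]))
```

```text
top [[259.7, 151.5], [266.4, 156.2], [254.7, 158.2], [264.7, 144.8], [252.9, 146.8]] seat panel [265.2452 185.9502]
side [[287.1, 187.5], [282.7, 194.3], [280.5, 187.2], [293.9, 187.9], [291.4, 180.9]] seat panel [252.6754 203.5227]
wrist [[264.1, 249.9], [243.1, 230.9], [285.2, 230.8], [243.9, 268.1], [284.3, 268.1]] seat panel [264.4708 126.1758]
```

View pics/a.png

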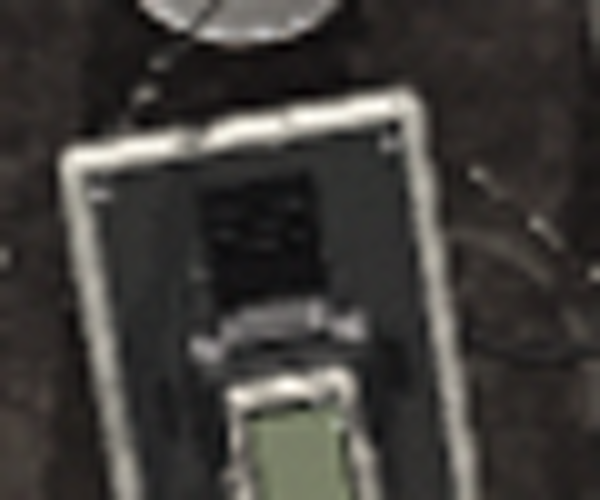

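View pics/b.png

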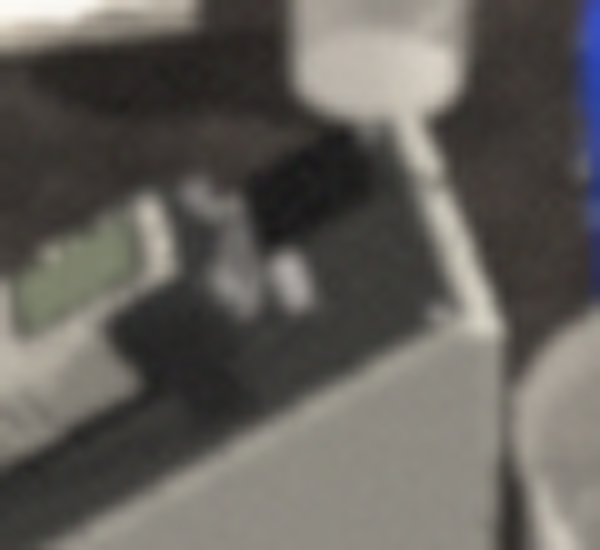

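View pics/w.png

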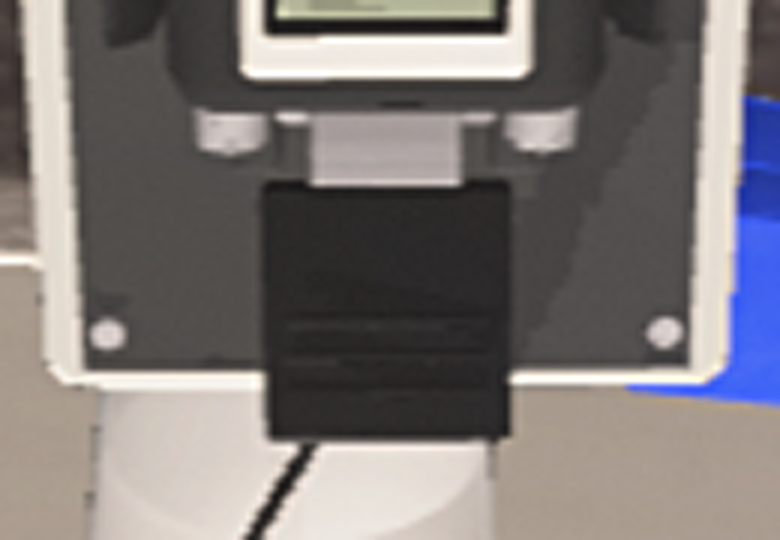

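```bash
cat >> h.py <<'E'
F=frame(10.4); seat=np.array([.523,-.0664,.098])+F@[-.0015,.0025,0]
E
python3 - <<'E'
from h import *
print(seat)
togo(seat+F@[.117,0,.034],tool(F)); togo(seat+F@[.117,0,-.014],tool(F))
E
```

```text
[ 0.5213 -0.0642  0.0973]
t 2.38 pos [ 0.5017 -0.0701  0.2354] dp [-0.0656  0.0025  0.0958] twist [-0.02 -0.04 -0.17] F [ 0.5036  0.6338 -0.0662] gap 0.08537667445552259 J [-27.9  -5.2 -41.6  29.2  18.  -34.2]
t 2.38 pos [ 0.5017 -0.0701  0.2354] dp [-0.0656  0.0025  0.1438] twist [-0.02 -0.04 -0.17] F [ 0.5036  0.6338 -0.0662] gap 0.08537667445552259 J [-27.9  -5.2 -41.6  29.2  18.  -34.2]
```

```bash
python3 -m pendant '[{"dp":[-0.03,0.001,0.03],"twist":[0,0,0],"gripper":1},{"dp":[-0.0656,0.0025,0.05],"twist":[0,0,0],"gripper":1},{"dp":[-0.0656,0.0025,0.08],"twist":[0,0,0],"gripper":1},{"dp":[-0.0656,0.0025,0.1],"twist":[0,0,0],"gripper":1},{"dp":[-0.0656,0.0025,0.116],"twist":[0,0,0],"gripper":1},{"dp":[-0.0656,0.0025,0.122],"twist":[0,0,0],"gripper":1},{"dp":[-0.0656,0.0025,0.127],"twist":[0,0,0],"gripper":1},{"dp":[-0.0656,0.0025,0.130],"twist":[0,0,0],"gripper":1},{"dp":[-0.0656,0.0025,0.130],"twist":[0,0,0],"gripper":1}]'
python3 - <<'E'
from h import *
togo(seat+F@[.117,0,-.014],tool(F))
im,c=cap('wrist','w2');cap('side','s2')
E
```

```text
t: 3.5
ee_pos: [0.623, -0.0456, 0.158]
orientation: [[-0.85, -0.178, 0.495], [-0.154, 0.984, 0.09], [-0.504, 0.001, -0.864]]
force: [0.5, 2.5, 5.9]
finger_gap: -0.0001
t 3.5 pos [ 0.623  -0.0456  0.158 ] dp [0.003  0.0001 0.0149] twist [-0.04  0.23 -0.13] F [0.5124 2.4853 5.9243] gap -0.00013389075860092156 J [-18.1  12.5 -36.5  13.9  13.9 -25. ]
```

View pics/w2.png

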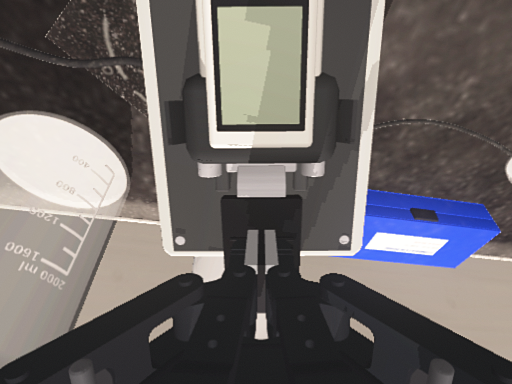

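View pics/s2.png

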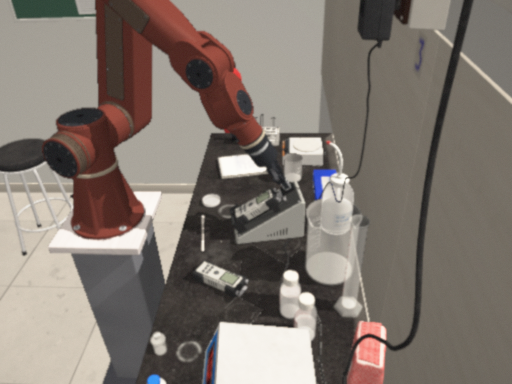

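```bash
python3 -m pendant '[{"dp":[0.003,0,0.004],"twist":[0,0,0],"gripper":1},{"dp":[0.003,0,0.008],"twist":[0,0,0],"gripper":1},{"dp":[0.003,0,0.011],"twist":[0,0,0],"gripper":1},{"dp":[0.003,0,0.014],"twist":[0,0,0],"gripper":1},{"dp":[0.003,0,0.014],"twist":[0,0,0],"gripper":1}]'
python3 - <<'E'
from h import *
togo(seat+F@[.117,0,-.014],tool(F))
im,c=cap('wrist','w3')
E
```

```text
t: 4.22
ee_pos: [0.635, -0.0438, 0.1526]
orientation: [[-0.84, -0.182, 0.511], [-0.157, 0.983, 0.093], [-0.519, -0.002, -0.855]]
force: [6.6, 11.6, 24.8]
finger_gap: -0.0001
t 4.22 pos [ 0.635  -0.0438  0.1526] dp [0.0109 0.0006 0.0039] twist [-0.04  1.28  0.14] F [ 6.6171 11.5777 24.8264] gap -0.00011446365654345112 J [-17.8  13.7 -36.6  11.5  14.2 -24.7]
```

View pics/w3.png

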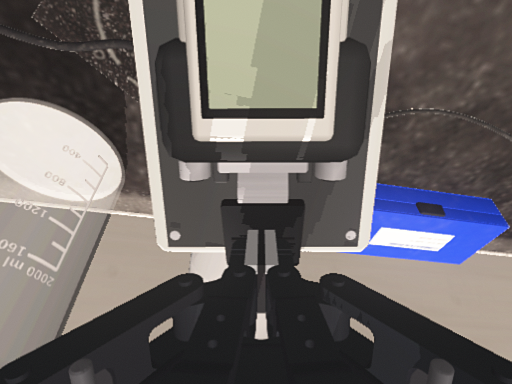

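Meter A's panel now looks larger, so it has sprung up. I'll retreat and open the fingers.

```bash
python3 -m pendant '[{"dp":[0.008,0,-0.02],"twist":[0,1,0],"gripper":1},{"dp":[0.01,0,-0.06],"twist":[0,1.2,0],"gripper":1},{"dp":[0.05,0,-0.115],"twist":[0,1.2,0],"gripper":-1},{"dp":[0.09,0,-0.12],"twist":[0,1.2,0],"gripper":-1},{"dp":[0.09,0,-0.12],"twist":[0,1.2,0],"gripper":-1}]'
python3 - <<'E'
from h import *
togo(seat+F@[0,0,.1],tool(F)); togo(seat+F@[0,0,.008],tool(F))
import pickle
im,c=cap('wrist','w4'); im2,c2=cap('side','s4'); pickle.dump((im,c,im2,c2),open('w4.pkl','wb'))
cv2.imwrite('pics/w4z.png',cv2.resize(im,(800,600),interpolation=cv2.INTER_CUBIC))
cv2.imwrite('pics/s4z.png',cv2.resize(im2[170:300,180:320],None,fx=4.6,fy=4.6,interpolation=cv2.INTER_CUBIC))
E
```

```text
t: 4.9
ee_pos: [0.4954, -0.0691, 0.2081]
orientation: [[-0.852, -0.179, 0.492], [-0.156, 0.984, 0.089], [-0.5, -0.001, -0.866]]
force: [0.3, 0.9, -0.0]
finger_gap: 0.0544
t 4.9 pos [ 0.4954 -0.0691  0.2081] dp [0.0327 0.0002 0.0091] twist [-0.09  0.03 -0.02] F [ 0.3046  0.8758 -0.045 ] gap 0.054448723173903736 J [-28.3  -4.1 -45.3  24.4  18.1 -34.7]
t 4.9 pos [ 0.4954 -0.0691  0.2081] dp [0.0327 0.0003 0.1011] twist [-0.09  0.03 -0.02] F [ 0.3046  0.8758 -0.045 ] gap 0.054448723173903736 J [-28.3  -4.1 -45.3  24.4  18.1 -34.7]
```

View pics/w4z.png

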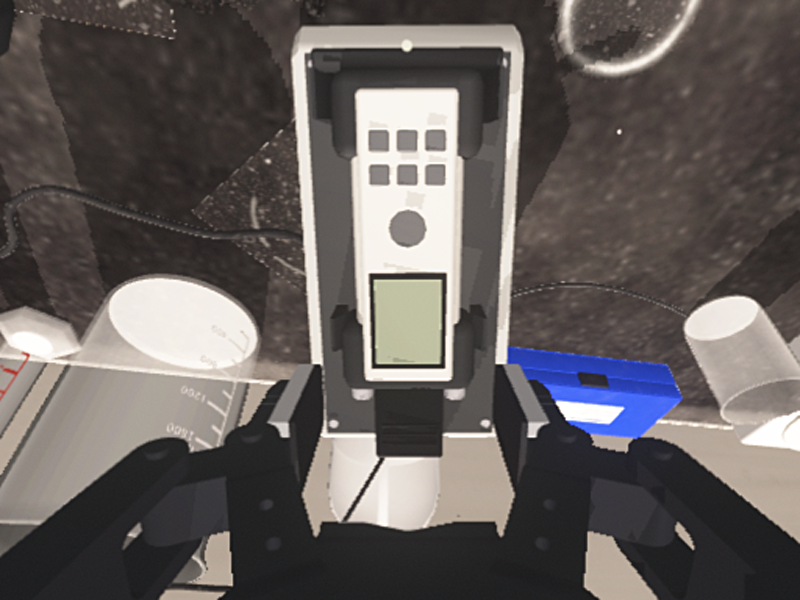

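View pics/s4z.png

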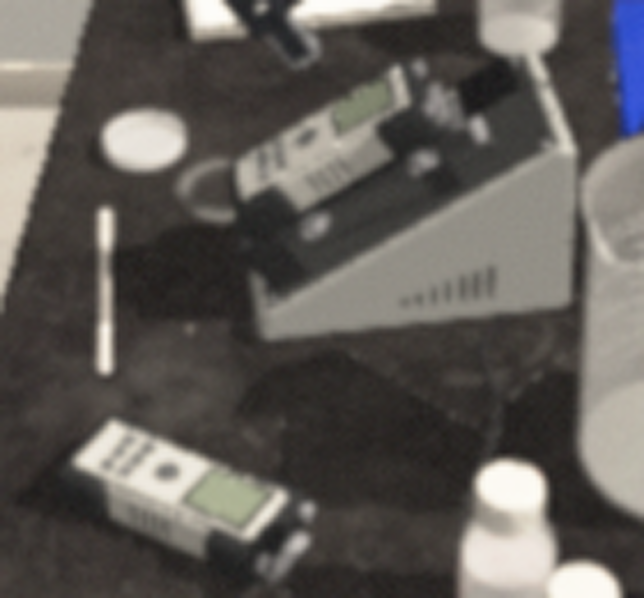

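Run:
```python
from h import *
import pickle
im,c,ims,cs=pickle.load(open('w4.pkl','rb'))
for n,h,L in [('waist',.035,[(353,157),(462,157),(357,322),(459,322)]),('panel',.039,[(355,88),(459,88),(364,380),(452,380)]),('paddle',.004,[(376,390),(443,390),(377,457),(442,457)])]:
    A=np.array([F.T@(gplane(c,u*.64,v*.64,seat+h*F[:,2],F[:,2])-seat) for u,v in L]); print(n,A*1000,A.mean(0)*1000)
togo(seat+F@[0,0,.06],tool(F)); togo(seat+F@[0,0,.008],tool(F))
```

```text
waist [[-39.1224 -24.2685  35.    ]
 [-39.1092  23.1709  35.    ]
 [ 37.0021 -24.8182  35.    ]
 [ 36.9889  24.1384  35.    ]] [-1.0602 -0.4444 35.    ]
panel [[-66.4731 -22.1299  39.    ]
 [-66.4522  20.66    39.    ]
 [ 65.6538 -21.8579  39.    ]
 [ 65.6328  21.1814  39.    ]] [-0.4097 -0.5366 39.    ]
paddle [[ 89.3687 -18.7151   4.    ]
 [ 89.349   19.687    4.    ]
 [133.944  -18.9807   4.    ]
 [133.9136  20.0236   4.    ]] [111.6438   0.5037   4.    ]
t 5.0 pos [ 0.4986 -0.0696  0.2095] dp [0.0361 0.0014 0.0487] twist [-0.14  0.18  0.1 ] F [ 0.0972  0.1772 -0.1498] gap 0.06875901124030426 J [-28.1  -3.9 -45.   24.4  18.1 -34.6]
t 5.0 pos [ 0.4986 -0.0696  0.2095] dp [0.0362 0.0016 0.1007] twist [-0.14  0.18  0.1 ] F [ 0.0972  0.1772 -0.1498] gap 0.06875901124030426 J [-28.1  -3.9 -45.   24.4  18.1 -34.6]
```

```bash
python3 -m pendant '[{"dp":[0.036,0.001,0.01],"twist":[0,0,0],"gripper":-1},{"dp":[0.036,0.001,0.03],"twist":[0,0,0],"gripper":-1},{"dp":[0.036,0.001,0.06],"twist":[0,0,0],"gripper":-1},{"dp":[0.036,0.001,0.085],"twist":[0,0,0],"gripper":-1},{"dp":[0.036,0.001,0.1],"twist":[0,0,0],"gripper":-1},{"dp":[0.036,0.001,0.1],"twist":[0,0,0],"gripper":-1}]'
python3 - <<'E'
from h import *
togo(seat+F@[0,0,.008],tool(F))
im,c=cap('side','s5'); cv2.imwrite('pics/s5z.png',cv2.resize(im[170:300,180:320],None,fx=4.6,fy=4.6,interpolation=cv2.INTER_CUBIC))
E
```

```text
t: 5.75
ee_pos: [0.518, -0.0651, 0.1042]
orientation: [[-0.85, -0.182, 0.494], [-0.158, 0.983, 0.089], [-0.502, -0.002, -0.865]]
force: [-0.8, -0.7, 0.2]
finger_gap: 0.0853
t 5.75 pos [ 0.518  -0.0651  0.1042] dp [ 0.0006  0.0003 -0.0003] twist [-0.07  0.13  0.12] F [-0.8139 -0.6821  0.2207] gap 0.08532962453898527 J [-26.1   8.4 -52.9   3.6  17.3 -32.7]
```

View pics/s5z.png

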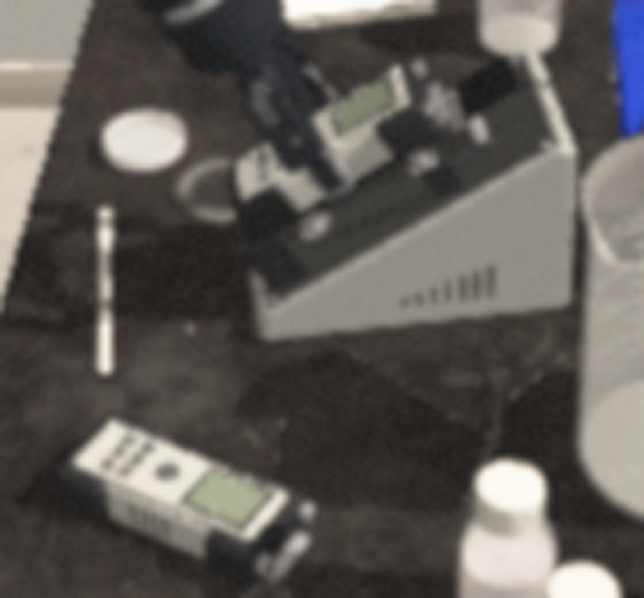

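```bash
python3 -m pendant '[{"dp":[0.0006,0,0.002],"twist":[0,0,0],"gripper":-1},{"dp":[0.0006,0,0.002],"twist":[0,0,0],"gripper":1},{"dp":[0.0006,0,0.002],"twist":[0,0,0],"gripper":1},{"dp":[0.0006,0,0.002],"twist":[0,0,0],"gripper":1},{"dp":[0.0006,0,0.002],"twist":[0,0,0],"gripper":1},{"dp":[0.0006,0,0.002],"twist":[0,0,0],"gripper":1},{"dp":[0.0006,0,-0.01],"twist":[0,0,0],"gripper":1},{"dp":[0.0006,0,-0.03],"twist":[0,0,0],"gripper":1}]'
python3 - <<'E'
from h import *
G=frame(12,0); 
togo([.4545,.3388,.20],tool(G))
E
```

```text
t: 6.8
ee_pos: [0.5014, -0.0675, 0.1297]
orientation: [[-0.851, -0.182, 0.492], [-0.158, 0.983, 0.09], [-0.5, -0.001, -0.866]]
force: [1.1, 0.8, -3.0]
finger_gap: 0.0489
t 6.8 pos [ 0.5014 -0.0675  0.1297] dp [-0.0594  0.408  -0.0474] twist [-0.46 30.01 -1.48] F [ 1.1004  0.8104 -3.0354] gap 0.04891698779373014 J [-27.6   3.9 -52.4   9.2  17.9 -34.2]
```

```bash
python3 -m pendant '[{"dp":[-0.015,0.005,-0.026],"twist":[0,0,0],"gripper":1},{"dp":[-0.03,0.03,-0.052],"twist":[0,2,0],"gripper":1},{"dp":[-0.04,0.07,-0.06],"twist":[0,6,0],"gripper":1},{"dp":[-0.045,0.12,-0.06],"twist":[0,10,0],"gripper":1},{"dp":[-0.05,0.17,-0.06],"twist":[0,14,-0.3],"gripper":1},{"dp":[-0.05,0.22,-0.055],"twist":[0,18,-0.6],"gripper":1},{"dp":[-0.055,0.27,-0.055],"twist":[0,22,-0.9],"gripper":1},{"dp":[-0.059,0.32,-0.05],"twist":[-0.2,26,-1.2],"gripper":1},{"dp":[-0.059,0.36,-0.047],"twist":[-0.4,30,-1.5],"gripper":1},{"dp":[-0.0594,0.39,-0.047],"twist":[-0.46,30,-1.5],"gripper":1},{"dp":[-0.0594,0.408,-0.047],"twist":[-0.46,30,-1.5],"gripper":1},{"dp":[-0.0594,0.408,-0.047],"twist":[-0.46,30,-1.5],"gripper":1}]'
python3 - <<'E'
from h import *
G=frame(12,0); 
togo([.4545,.3388,.02],tool(G))
cap('wrist','w6'); im,c=cap('top','t6'); im2,_=cap('side','s6')
cv2.imwrite('pics/t6z.png',np.hstack([cv2.resize(im[130:260,100:240],None,fx=3,fy=3),cv2.resize(im2[130:260,180:320],None,fx=2.7,fy=3)]))
E
```

```text
t: 8.3
ee_pos: [0.4541, 0.3392, 0.1992]
orientation: [[-0.978, -0.21, -0.0], [-0.21, 0.978, -0.001], [0.0, -0.0, -1.0]]
force: [-0.2, -0.6, -2.6]
finger_gap: 0.049
t 8.3 pos [0.4541 0.3392 0.1992] dp [-0.0004 -0.0004  0.1792] twist [-0.03 -0.02  0.1 ] F [-0.2423 -0.6195 -2.5726] gap 0.0490410717518508 J [29.4 22.3 -5.5 62.2 -0.  17.3]
```

View pics/w6.png

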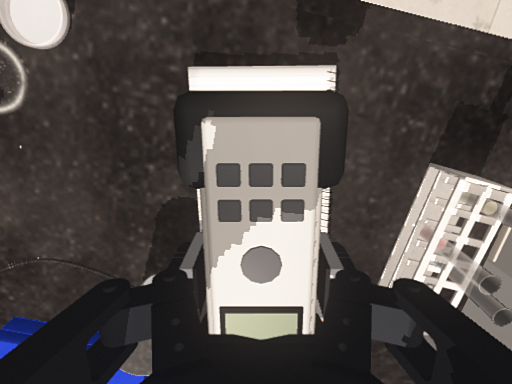

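View pics/t6z.png

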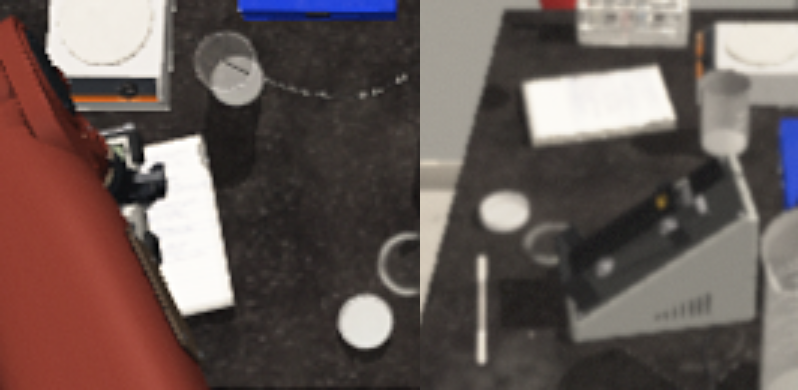

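```bash
python3 -m pendant '[{"dp":[0,0,0.04],"twist":[0,0,0],"gripper":1},{"dp":[0,0,0.09],"twist":[0,0,0],"gripper":1},{"dp":[0,0,0.13],"twist":[0,0,0],"gripper":1},{"dp":[0,0,0.16],"twist":[0,0,0],"gripper":1},{"dp":[0,0,0.174],"twist":[0,0,0],"gripper":1},{"dp":[0,0,0.179],"twist":[0,0,0],"gripper":1},{"dp":[0,0,0.182],"twist":[0,0,0],"gripper":1},{"dp":[0,0,0.182],"twist":[0,0,0],"gripper":1}]'
```

```text
t: 9.45
ee_pos: [0.4553, 0.338, 0.0185]
orientation: [[-0.978, -0.208, 0.001], [-0.208, 0.978, 0.0], [-0.001, -0.0, -1.0]]
force: [-0.1, 0.5, -0.6]
finger_gap: 0.049
```

```bash
python3 -m pendant '[{"dp":[0,0,0.0015],"twist":[0,0,0],"gripper":1},{"dp":[0,0,0.0015],"twist":[0,0,0],"gripper":1}]'
python3 - <<'E'
from h import *
im2,c=cap('side','s7')
print([ctrl.get_obs()['force'] for _ in range(3)])
cv2.imwrite('pics/s7z.png',cv2.resize(im2[120:210,190:320],None,fx=6,fy=6,interpolation=cv2.INTER_CUBIC))
E
```

```text
t: 9.7
ee_pos: [0.4555, 0.3382, 0.0173]
orientation: [[-0.978, -0.208, 0.002], [-0.208, 0.978, 0.0], [-0.002, -0.0, -1.0]]
force: [0.2, -0.3, -2.4]
finger_gap: 0.0492
[array([-0.2188,  0.5946, -1.8111]), array([-0.2188,  0.5946, -1.8111]), array([-0.2188,  0.5946, -1.8111])]
```

View pics/s7z.png

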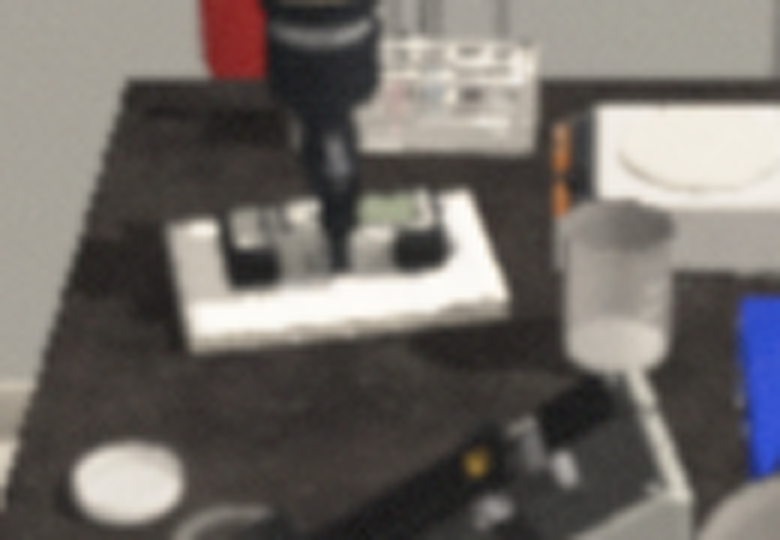

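Meter A is held about over the middle of the notebook, nearly touching it. I'll creep down until the force changes.

```bash
python3 -m pendant '[{"dp":[0,0,0.0015],"twist":[0,0,0],"gripper":1},{"dp":[0,0,0.0025],"twist":[0,0,0],"gripper":1},{"dp":[0,0,0.0025],"twist":[0,0,0],"gripper":1}]'; python3 -m pendant '[{"dp":[0,0,0.002],"twist":[0,0,0],"gripper":1},{"dp":[0,0,0.002],"twist":[0,0,0],"gripper":1}]'
```

```text
t: 10.12
ee_pos: [0.4553, 0.3381, 0.0146]
orientation: [[-0.978, -0.208, 0.002], [-0.208, 0.978, 0.0], [-0.002, -0.0, -1.0]]
force: [0.3, -0.3, -2.2]
finger_gap: 0.0493
t: 10.38
ee_pos: [0.4555, 0.3382, 0.0137]
orientation: [[-0.978, -0.208, 0.002], [-0.208, 0.978, 0.0], [-0.002, -0.0, -1.0]]
force: [-3.7, -2.0, 11.8]
finger_gap: 0.0491
```

```bash
python3 -m pendant '[{"dp":[0,0,0],"twist":[0,0,0],"gripper":1},{"dp":[0,0,-0.0003],"twist":[0,0,0],"gripper":-1},{"dp":[0,0,-0.0003],"twist":[0,0,0],"gripper":-1},{"dp":[0,0,-0.0003],"twist":[0,0,0],"gripper":-1},{"dp":[0,0,-0.0003],"twist":[0,0,0],"gripper":-1},{"dp":[0,0,-0.0003],"twist":[0,0,0],"gripper":-1},{"dp":[0,0,-0.0003],"twist":[0,0,0],"gripper":-1},{"dp":[0,0,-0.02],"twist":[0,0,0],"gripper":-1},{"dp":[0,0,-0.06],"twist":[0,0,0],"gripper":-1},{"dp":[0,0,-0.12],"twist":[0,0,0],"gripper":-1},{"dp":[0,0,-0.18],"twist":[0,0,0],"gripper":-1},{"dp":[0,0,-0.18],"twist":[0,0,0],"gripper":-1}]'
python3 - <<'E'
from h import *
import pickle
im2,c2=cap('side','s8'); im,c=cap('wrist','w8')
cv2.imwrite('pics/s8z.png',np.hstack([cv2.resize(im2[120:210,190:320],(480,360)),cv2.resize(im,(320,360))]))
# where B: approx centre (.4335,-.303), axis from panel
P=np.array([[0.3784,-0.2488],[0.5096,-0.312],[0.4882,-0.3576],[0.3576,-0.2938]])
d=(P[1]-P[0])+(P[2]-P[3]); yaw=np.degrees(np.arctan2(d[1],d[0])); print(yaw)
togo([.4335-.045*np.cos(np.radians(yaw)),-.303-.045*np.sin(np.radians(yaw)),.20],tool(frame(yaw,0)))
E
```

```text
t: 11.88
ee_pos: [0.4576, 0.3396, 0.1987]
orientation: [[-0.978, -0.208, 0.01], [-0.208, 0.978, 0.004], [-0.011, 0.002, -1.0]]
force: [-0.2, 1.2, -0.6]
finger_gap: 0.0858
-25.878168806870992
t 11.97 pos [0.4552 0.3383 0.194 ] dp [ 0.1899 -0.5951 -0.0067] twist [ 0.07  0.18 37.87] F [ 0.045  -0.3439  0.4356] gap 0.08527510141310359 J [29.3 22.4 -6.2 61.2 -0.1 17.3]
```

View pics/s8z.png

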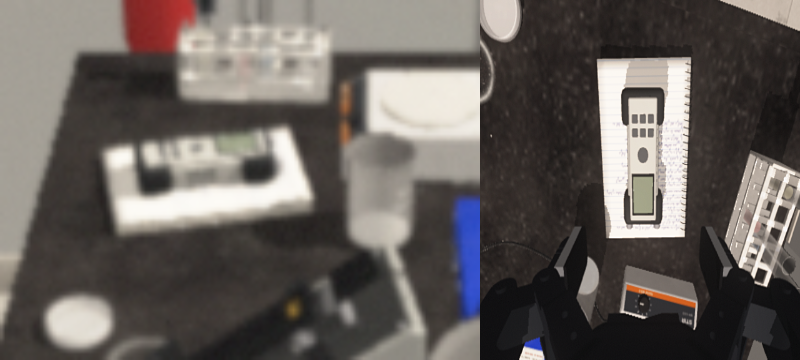

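```bash
python3 -m pendant '[{"dp":[0.01,-0.03,-0.005],"twist":[0,0,2],"gripper":-1},{"dp":[0.025,-0.08,-0.01],"twist":[0,0,5],"gripper":-1},{"dp":[0.042,-0.135,-0.01],"twist":[0,0,9],"gripper":-1},{"dp":[0.06,-0.19,-0.01],"twist":[0,0,13],"gripper":-1},{"dp":[0.078,-0.245,-0.01],"twist":[0,0,17],"gripper":-1},{"dp":[0.096,-0.3,-0.01],"twist":[0,0,21],"gripper":-1},{"dp":[0.114,-0.355,-0.01],"twist":[0,0,25],"gripper":-1},{"dp":[0.132,-0.41,-0.01],"twist":[0,0,29],"gripper":-1},{"dp":[0.15,-0.465,-0.01],"twist":[0,0,33],"gripper":-1},{"dp":[0.167,-0.52,-0.007],"twist":[0,0,36],"gripper":-1},{"dp":[0.18,-0.565,-0.007],"twist":[0,0,38],"gripper":-1},{"dp":[0.19,-0.595,-0.007],"twist":[0,0,38],"gripper":-1}]'
python3 -m pendant '[{"dp":[0,0,0],"twist":[0,0,0],"gripper":-1},{"dp":[0,0,0],"twist":[0,0,0],"gripper":-1}]'
python3 - <<'E'
from h import *
import pickle
o=ctrl.get_obs(); print(o['ee_pos'],o['joint_vel'])
im,c=cap('wrist','w9'); pickle.dump((im,c),open('w9.pkl','wb'))
cv2.imwrite('pics/w9z.png',cv2.resize(im,(800,600),interpolation=cv2.INTER_CUBIC))
E
```

```text
t: 13.48
ee_pos: [0.3916, -0.2846, 0.1985]
orientation: [[-0.898, 0.441, 0.001], [0.441, 0.898, 0.003], [0.0, 0.003, -1.0]]
force: [-0.7, 0.7, 0.2]
finger_gap: 0.0853
t: 13.72
ee_pos: [0.3909, -0.2836, 0.1973]
orientation: [[-0.898, 0.441, -0.001], [0.441, 0.898, 0.005], [0.003, 0.004, -1.0]]
force: [-0.0, 0.9, 0.7]
finger_gap: 0.0853
[ 0.3909 -0.2836  0.1973] [ 1.1034 -0.9211 -0.0526  0.1064  0.0384  0.0047]
```

View pics/w9z.png

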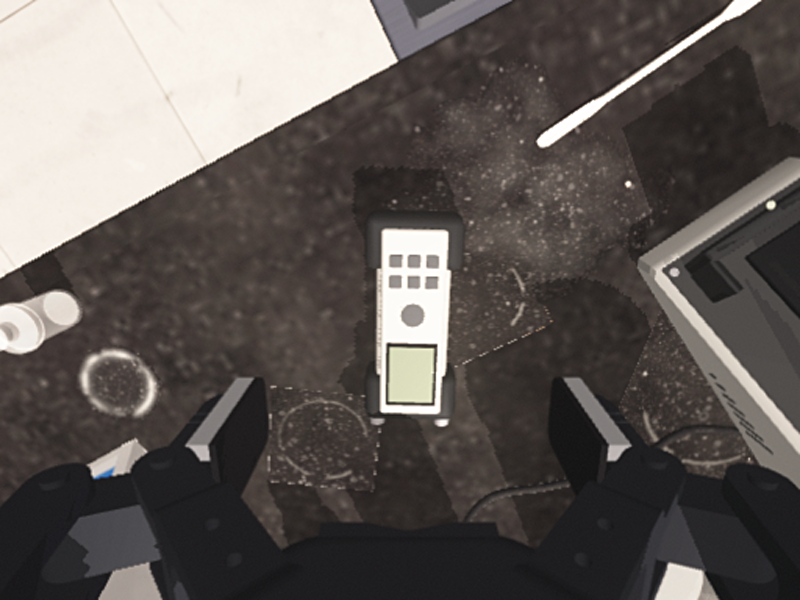

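Run:
```python
from h import *
import pickle
im,c=pickle.load(open('w9.pkl','rb'))
g=im[135:275,225:300].astype(int)
m=((g.min(2)>150)|((g[...,1]>g[...,0]+12)&(g[...,1]>90))).astype(np.uint8)
m=cv2.morphologyEx(m,cv2.MORPH_CLOSE,np.ones((5,5),np.uint8))
cn,_=cv2.findContours(m,cv2.RETR_EXTERNAL,cv2.CHAIN_APPROX_NONE); k=max(cn,key=cv2.contourArea)
pts=(k[:,0]+[225,135]).astype(float)
W=np.array([plane(c,u+.5,v+.5,.034)[:2] for u,v in pts]).astype(np.float32)
r=cv2.minAreaRect(W); print(r, cv2.boxPoints(r))
P=np.array([plane(c,u*.64,v*.64,.034) for u,v in[(380,229),(447,229),(380,414),(441,414)]]);
print(P,P.mean(0)); print(np.degrees(np.arctan2(*(P[2]+P[3]-P[0]-P[1])[1::-1])))
Wst=np.array([plane(c,u*.64,v*.64,.030) for u,v in[(376,270),(449,270),(378,372),(447,372)]]); print('waist',Wst.mean(0),np.linalg.norm(Wst[2]-Wst[0]),np.linalg.norm(Wst[1]-Wst[0]))
a=W[:,1];
```

```text
((0.4333794116973877, -0.29891011118888855), (0.053009822964668274, 0.14401622116565704), 61.556793212890625) [[ 0.3574 -0.2879]
 [ 0.4841 -0.3565]
 [ 0.5093 -0.3099]
 [ 0.3827 -0.2413]]
[[ 0.3585 -0.2874  0.034 ]
 [ 0.3774 -0.249   0.034 ]
 [ 0.4767 -0.3479  0.034 ]
 [ 0.4961 -0.3087  0.034 ]] [ 0.4272 -0.2983  0.034 ]
-26.888728925310772
waist [ 0.4259 -0.2971  0.03  ] 0.07393605458488305 0.048433338453528374
```

Run:
```python
from h import *
togo([.4262,-.2975,.0035],tool(frame(-26.7,0)))
```

```text
t 13.78 pos [ 0.3912 -0.2834  0.1976] dp [-0.0381  0.002   0.194 ] twist [ 0.23 -0.13  0.59] F [ 0.2255 -0.0121 -0.7384] gap 0.08503411321846938 J [-44.7  13.6 -18.2  58.4   0.2 -18.6]
```

```bash
python3 -m pendant '[{"dp":[-0.02,0.001,0.02],"twist":[0.1,0,0.3],"gripper":-1},{"dp":[-0.038,0.002,0.06],"twist":[0.2,-0.1,0.6],"gripper":-1},{"dp":[-0.038,0.002,0.11],"twist":[0.2,-0.1,0.6],"gripper":-1},{"dp":[-0.038,0.002,0.15],"twist":[0.2,-0.1,0.6],"gripper":-1},{"dp":[-0.038,0.002,0.175],"twist":[0.2,-0.1,0.6],"gripper":-1},{"dp":[-0.038,0.002,0.188],"twist":[0.2,-0.1,0.6],"gripper":-1},{"dp":[-0.038,0.002,0.191],"twist":[0.2,-0.1,0.6],"gripper":-1},{"dp":[-0.038,0.002,0.191],"twist":[0.2,-0.1,0.6],"gripper":-1}]'
python3 - <<'E'
from h import *
togo([.4262,-.2975,.0035],tool(frame(-26.7,0)))
im,c=cap('wrist','w10')
E
```

```text
t: 14.78
ee_pos: [0.4267, -0.2976, 0.0073]
orientation: [[-0.893, 0.449, 0.001], [0.449, 0.893, -0.0], [-0.001, 0.0, -1.0]]
force: [-0.4, 0.3, 0.5]
finger_gap: 0.0851
t 14.78 pos [ 0.4267 -0.2976  0.0073] dp [ 0.0005 -0.0001  0.0038] twist [0.01 0.03 0.01] F [-0.3922  0.3253  0.5423] gap 0.08513947583840013 J [-43.   29.8 -26.9  33.2   0.  -16.3]
```

View pics/w10.png

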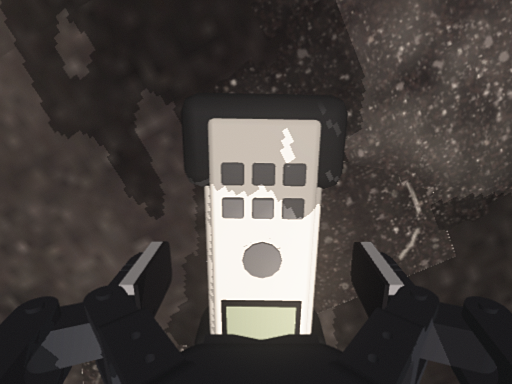

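```bash
python3 -m pendant '[{"dp":[0,0,0.0035],"twist":[0,0,0],"gripper":-1},{"dp":[0,0,0.0035],"twist":[0,0,0],"gripper":-1},{"dp":[0,0,0.0035],"twist":[0,0,0],"gripper":1},{"dp":[0,0,0.0035],"twist":[0,0,0],"gripper":1},{"dp":[0,0,0.0035],"twist":[0,0,0],"gripper":1},{"dp":[0,0,0.0035],"twist":[0,0,0],"gripper":1},{"dp":[0,0,0.0035],"twist":[0,0,0],"gripper":1},{"dp":[0,0,0.0035],"twist":[0,0,0],"gripper":1},{"dp":[0,0,0],"twist":[0,0,0],"gripper":1}]'
python3 - <<'E'
from h import *
togo(seat+F@[-.0005,0,.1],tool(F))
im,c=cap('wrist','w11')
E
```

```text
t: 15.95
ee_pos: [0.4264, -0.2976, 0.0073]
orientation: [[-0.893, 0.449, 0.0], [0.449, 0.893, 0.0], [-0.0, 0.0, -1.0]]
force: [0.7, -0.4, -2.4]
finger_gap: 0.049
t 15.95 pos [ 0.4264 -0.2976  0.0073] dp [ 0.0604  0.2207 -0.1762] twist [ -9.7  -28.92 -36.24] F [ 0.6665 -0.4429 -2.4474] gap 0.048958787071768366 J [-43.   29.8 -27.   33.2   0.  -16.3]
```

View pics/w11.png

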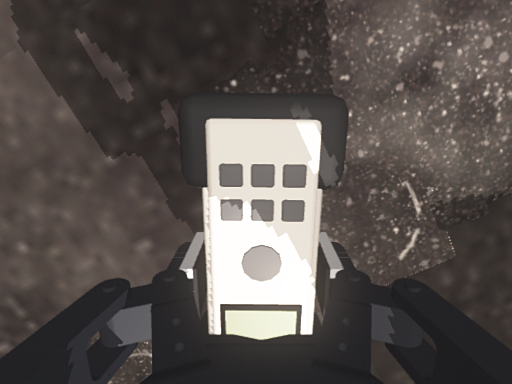

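```bash
python3 -m pendant '[{"dp":[0,0,-0.03],"twist":[0,0,0],"gripper":1},{"dp":[0,0.01,-0.08],"twist":[0,-1,0],"gripper":1},{"dp":[0,0.025,-0.13],"twist":[-1,-4,-4],"gripper":1},{"dp":[0.01,0.045,-0.17],"twist":[-2,-7,-8],"gripper":1},{"dp":[0.02,0.075,-0.19],"twist":[-3,-10,-12],"gripper":1},{"dp":[0.03,0.11,-0.2],"twist":[-4,-13,-16],"gripper":1},{"dp":[0.04,0.145,-0.2],"twist":[-5.5,-17,-20.5],"gripper":1},{"dp":[0.05,0.175,-0.2],"twist":[-7,-21,-25.5],"gripper":1},{"dp":[0.057,0.2,-0.19],"twist":[-8.5,-25,-31],"gripper":1},{"dp":[0.06,0.215,-0.18],"twist":[-9.7,-28.9,-36.2],"gripper":1},{"dp":[0.0604,0.2207,-0.1762],"twist":[-9.7,-28.9,-36.2],"gripper":1},{"dp":[0.0604,0.2207,-0.1762],"twist":[-9.7,-28.9,-36.2],"gripper":1}]'
python3 - <<'E'
from h import *
import pickle
togo(seat+F@[-.0005,0,.04],tool(F))
im,c=cap('wrist','w12');im2,c2=cap('side','s12'); 
cv2.imwrite('pics/s12z.png',cv2.resize(im2[150:280,180:320],None,fx=4.6,fy=4.6,interpolation=cv2.INTER_CUBIC))
E
```

```text
t: 17.5
ee_pos: [0.4719, -0.0737, 0.184]
orientation: [[-0.853, -0.178, 0.491], [-0.154, 0.984, 0.089], [-0.499, 0.0, -0.867]]
force: [0.2, -0.2, -1.7]
finger_gap: 0.0489
t 17.5 pos [ 0.4719 -0.0737  0.184 ] dp [0.0003 0.0005 0.0603] twist [-0.06 -0.08 -0.13] F [ 0.1894 -0.243  -1.7197] gap 0.04890612934615417 J [-30.9  -4.5 -49.8  21.3  19.2 -37.2]
```

View pics/w12.png

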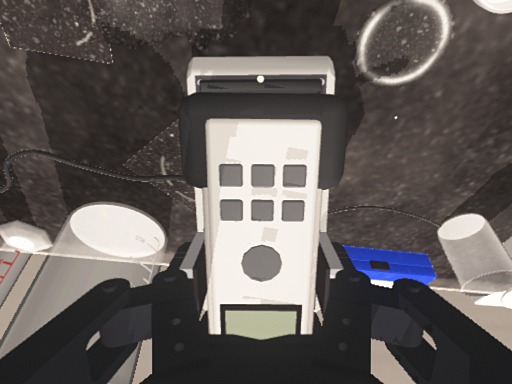

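View pics/s12z.png

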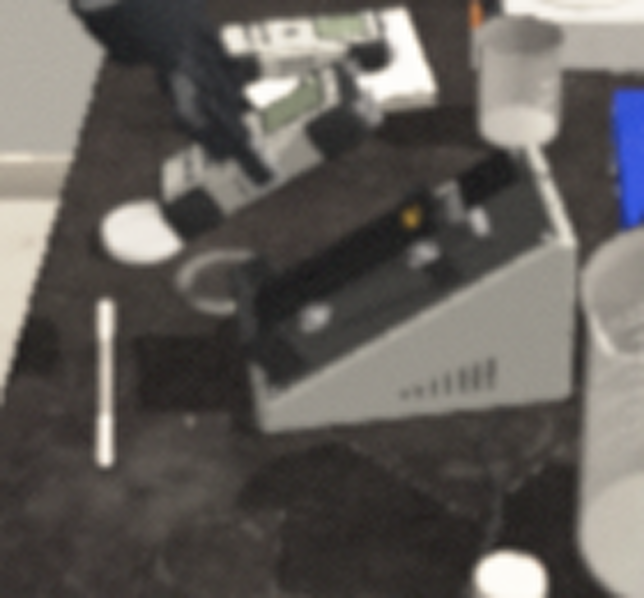

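```bash
python3 -m pendant '[{"dp":[0,0,0.02],"twist":[0,0,0],"gripper":1},{"dp":[0,0,0.04],"twist":[0,0,0],"gripper":1},{"dp":[0.0003,0,0.06],"twist":[0,0,0],"gripper":1},{"dp":[0.0003,0,0.075],"twist":[0,0,0],"gripper":1},{"dp":[0.0003,0,0.085],"twist":[0,0,0],"gripper":1},{"dp":[0.0003,0,0.087],"twist":[0,0,0],"gripper":1},{"dp":[0.0003,0,0.087],"twist":[0,0,0],"gripper":1}]'
python3 - <<'E'
from h import *
import pickle
togo(seat+F@[-.0005,0,-.012],tool(F))
im,c=cap('wrist','w13');im2,c2=cap('side','s13'); 
cv2.imwrite('pics/s13z.png',cv2.resize(im2[150:280,180:320],None,fx=4.6,fy=4.6,interpolation=cv2.INTER_CUBIC))
E
```

```text
t: 18.48
ee_pos: [0.5152, -0.0666, 0.1093]
orientation: [[-0.852, -0.179, 0.492], [-0.155, 0.984, 0.089], [-0.5, -0.001, -0.866]]
force: [-0.8, 0.1, -2.1]
finger_gap: 0.049
t 18.48 pos [ 0.5152 -0.0666  0.1093] dp [0.001  0.0013 0.0257] twist [-0.09 -0.01 -0.08] F [-0.7539  0.0812 -2.1188] gap 0.04895604439078545 J [-26.4   7.6 -52.6   4.9  17.4 -32.9]
```

View pics/w13.png

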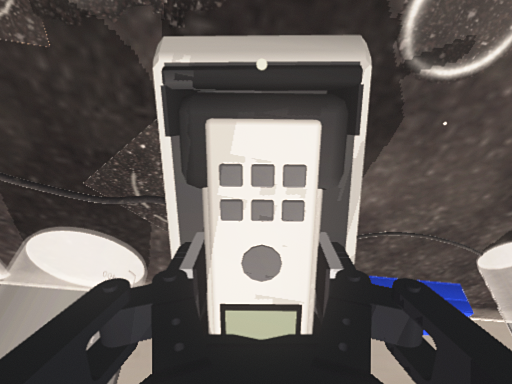

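View pics/s13z.png

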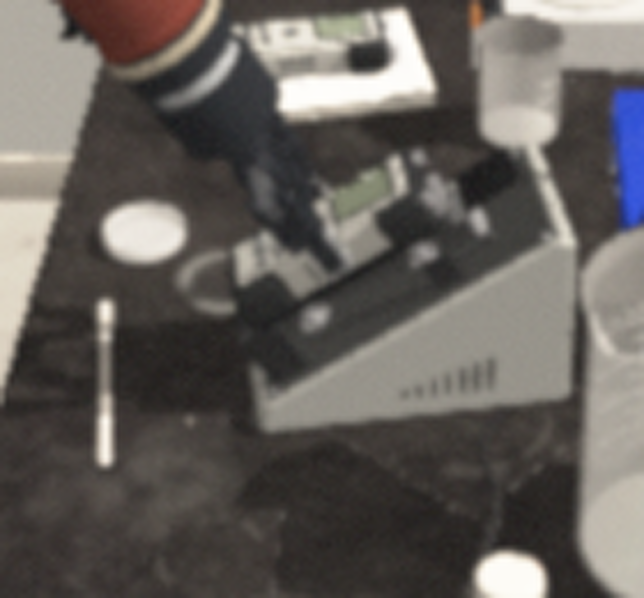

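```bash
python3 -m pendant '[{"dp":[0.0005,0,0.004],"twist":[0,0,0],"gripper":1},{"dp":[0.0005,0,0.009],"twist":[0,0,0],"gripper":1},{"dp":[0.0005,0,0.014],"twist":[0,0,0],"gripper":1},{"dp":[0.0005,0,0.018],"twist":[0,0,0],"gripper":1},{"dp":[0.0005,0,0.022],"twist":[0,0,0],"gripper":1},{"dp":[0.0005,0,0.026],"twist":[0,0,0],"gripper":1},{"dp":[0.0005,0,0.026],"twist":[0,0,0],"gripper":1}]'
python3 - <<'E'
from h import *
togo(seat+F@[-.0005,0,-.0165],tool(F)); print(F.T@ctrl.get_obs()['force'])
im,c=cap('wrist','w14')
E
```

```text
t: 19.45
ee_pos: [0.5281, -0.0645, 0.0868]
orientation: [[-0.851, -0.179, 0.493], [-0.155, 0.984, 0.088], [-0.501, -0.001, -0.866]]
force: [-3.8, -1.0, 5.5]
finger_gap: 0.0491
t 19.45 pos [ 0.5281 -0.0645  0.0868] dp [0.0011 0.0016 0.0041] twist [-0.13  0.06 -0.06] F [-3.7684 -0.9759  5.5343] gap 0.04909592426390175 J [-25.2  11.5 -53.    0.2  16.9 -31.8]
[-0.5954 -0.2796  6.7342]
```

View pics/w14.png

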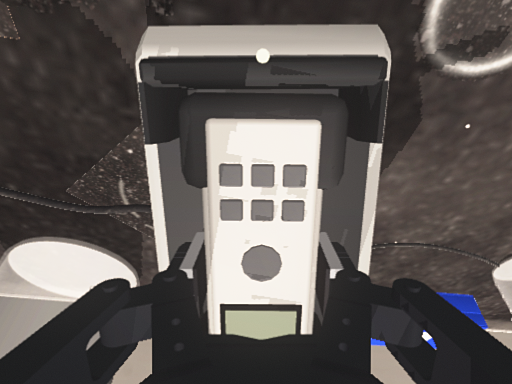

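```bash
python3 -m pendant '[{"dp":[0.0005,0,0.003],"twist":[0,0,0],"gripper":1},{"dp":[0.0005,0,0.005],"twist":[0,0,0],"gripper":1},{"dp":[0.0005,0,0.005],"twist":[0,0,0],"gripper":1},{"dp":[0.0005,0,0.005],"twist":[0,0,0],"gripper":1},{"dp":[0.0005,0,0.005],"twist":[0,0,0],"gripper":1},{"dp":[0.0005,0,0.005],"twist":[0,0,0],"gripper":1},{"dp":[0.0005,0,0.005],"twist":[0,0,0],"gripper":1},{"dp":[0.0005,0,0.005],"twist":[0,0,0],"gripper":1}]'
python3 - <<'E'
from h import *
togo(seat+F@[-.0005,0,-.0127],tool(F)); print(F.T@ctrl.get_obs()['force'])
im2,c2=cap('side','s15'); 
cv2.imwrite('pics/s15z.png',cv2.resize(im2[150:280,180:320],None,fx=4.6,fy=4.6,interpolation=cv2.INTER_CUBIC))
E
```

```text
t: 20.5
ee_pos: [0.5306, -0.0641, 0.0825]
orientation: [[-0.851, -0.179, 0.494], [-0.155, 0.984, 0.089], [-0.502, -0.001, -0.865]]
force: [-5.1, 0.5, 5.8]
finger_gap: 0.0488
t 20.5 pos [ 0.5306 -0.0641  0.0825] dp [ 0.0011  0.0016 -0.0046] twist [-0.11  0.11 -0.04] F [-5.056   0.5411  5.7626] gap 0.04877259112978539 J [-25.1  12.3 -53.1  -0.7  16.8 -31.6]
[-1.3408  1.4449  7.4282]
```

View pics/s15z.png

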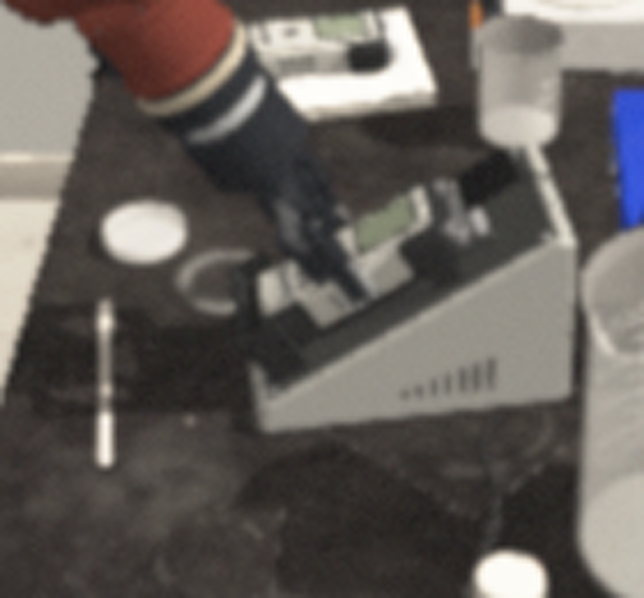

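```bash
python3 -m pendant '[{"dp":[0.0003,0.0003,0],"twist":[0,0,0],"gripper":1},{"dp":[0.0003,0.0003,-0.002],"twist":[0,0,0],"gripper":1},{"dp":[0.0003,0.0003,-0.004],"twist":[0,0,0],"gripper":1},{"dp":[0.0003,0.0003,-0.0055],"twist":[0,0,0],"gripper":1},{"dp":[0.0003,0.0003,-0.0055],"twist":[0,0,0],"gripper":1}]'
python3 - <<'E'
from h import *
togo(seat+F@[-.0005,0,-.0127],tool(F)); print(F.T@ctrl.get_obs()['force'])
E
```

```text
t: 21.18
ee_pos: [0.528, -0.0645, 0.0872]
orientation: [[-0.851, -0.179, 0.494], [-0.155, 0.984, 0.088], [-0.502, -0.002, -0.865]]
force: [1.7, -0.4, -0.7]
finger_gap: 0.0491
t 21.18 pos [ 0.528  -0.0645  0.0872] dp [0.0011 0.0016 0.0007] twist [-0.14  0.14 -0.04] F [ 1.7361 -0.3576 -0.6781] gap 0.04914649644449561 J [-25.3  11.4 -53.1   0.2  16.9 -31.8]
[ 1.0838 -0.6651 -1.4088]
```

Held at the height where the press took +6.7 N, the force is now −1.4 N, so the catch is holding. I'll release and retreat.

```bash
python3 -m pendant '[{"dp":[0,0,0.0005],"twist":[0,0,0],"gripper":-1},{"dp":[0,0,0.0005],"twist":[0,0,0],"gripper":-1},{"dp":[0,0,0.0005],"twist":[0,0,0],"gripper":-1},{"dp":[0,0,0.0005],"twist":[0,0,0],"gripper":-1},{"dp":[0,0,0.0005],"twist":[0,0,0],"gripper":-1},{"dp":[0,0,0.0005],"twist":[0,0,0],"gripper":-1},{"dp":[0,0,-0.02],"twist":[0,0,0],"gripper":-1},{"dp":[0,0,-0.06],"twist":[0,0,0],"gripper":-1},{"dp":[-0.02,0,-0.11],"twist":[0,0,0],"gripper":-1},{"dp":[-0.04,0,-0.14],"twist":[0,0,0],"gripper":-1},{"dp":[-0.04,0,-0.14],"twist":[0,0,0],"gripper":-1},{"dp":[-0.04,0,-0.14],"twist":[0,0,0],"gripper":-1}]'
python3 - <<'E'
from h import *
import pickle
togo(seat+F@[-.0005,0,-.0127],tool(F)); print(F.T@ctrl.get_obs()['force'])
im,c=cap('wrist','w16'); im2,c2=cap('side','s16'); pickle.dump((im,c,im2,c2),open('w16.pkl','wb'))
cv2.imwrite('pics/w16z.png',cv2.resize(im,(800,600),interpolation=cv2.INTER_CUBIC))
cv2.imwrite('pics/s16z.png',cv2.resize(im2[130:260,180:320],None,fx=4.6,fy=4.6,interpolation=cv2.INTER_CUBIC))
E
```

```text
t: 22.68
ee_pos: [0.4923, -0.0704, 0.2276]
orientation: [[-0.851, -0.179, 0.494], [-0.155, 0.984, 0.089], [-0.502, -0.001, -0.865]]
force: [-0.5, 0.1, 0.3]
finger_gap: 0.0853
t 22.68 pos [ 0.4923 -0.0704  0.2276] dp [0.0403 0.0012 0.1403] twist [-0.12  0.1  -0.05] F [-0.4754  0.1058  0.3162] gap 0.08531231063319722 J [-28.7  -5.8 -43.5  28.   18.4 -35.1]
[-0.2303  0.1899  0.4981]
```

View pics/w16z.png

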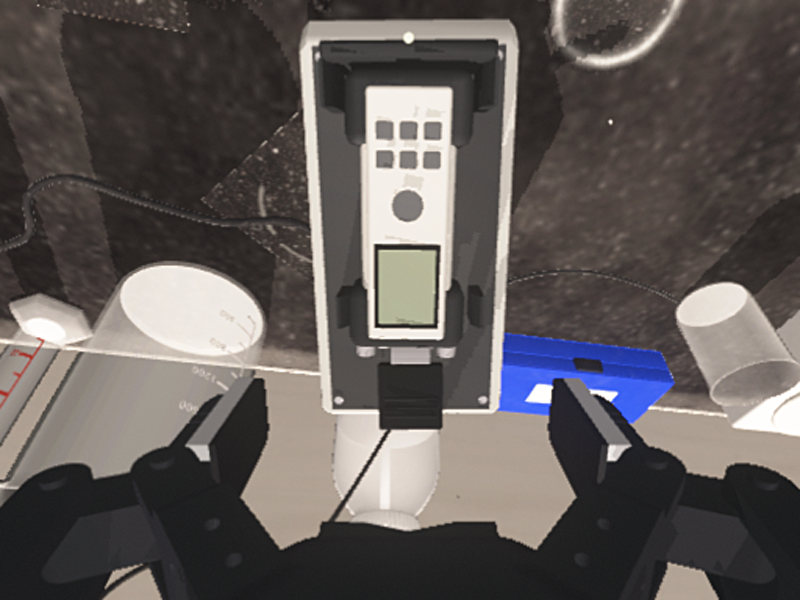

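View pics/s16z.png

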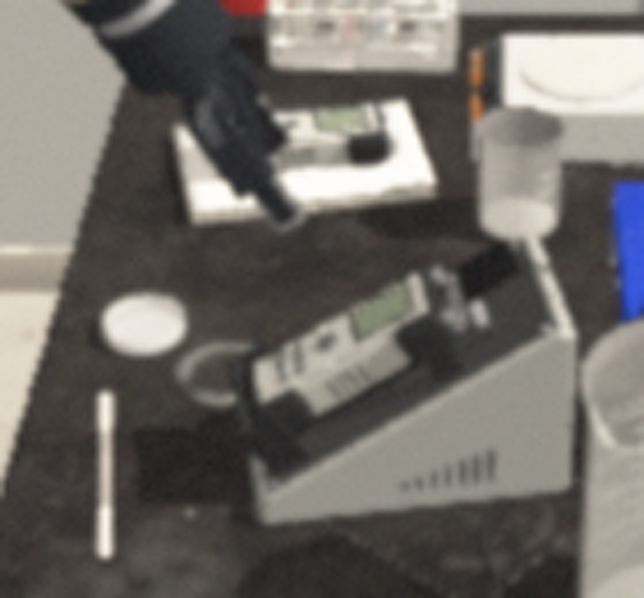

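Run:
```python
from h import *
import pickle
im,c,ims,cs=pickle.load(open('w16.pkl','rb'))
for n,h,L in [('panel(latched h)',.017,[(365,86),(453,86),(370,339),(446,339)]),('screen',.017,[(375,244),(439,244),(376,328),(439,328)]),('paddle',.004,[(380,364),(443,364),(381,428),(442,428)])]:
    A=np.array([F.T@(gplane(c,u*.64,v*.64,seat+h*F[:,2],F[:,2])-seat) for u,v in L]); print(n,A*1000,A.mean(0)*1000)
# A on the notebook: screen centre & panel in side view, z=.046
t,ct=cap('top','t17')
for u,v in [(180+343/4.6,130+118/4.6)]: print('A screen side',plane(cs,u,v,.046))
cv2.imwrite('pics/t17z.png',cv2.resize(t[130:250,110:230],None,fx=5,fy=5,interpolation=cv2.INTER_CUBIC))
```

```text
panel(latched h) [[-65.3269 -22.1524  17.    ]
 [-65.2784  20.873   17.    ]
 [ 67.2548 -22.7672  17.    ]
 [ 67.2597  20.3165  17.    ]] [ 0.9773 -0.9325 17.    ]
screen [[ 12.8156 -18.8229  17.    ]
 [ 12.8341  15.3849  17.    ]
 [ 60.6151 -19.2324  17.    ]
 [ 60.6208  16.2307  17.    ]] [36.7214 -1.6099 17.    ]
paddle [[ 88.6658 -18.2166   4.    ]
 [ 88.6664  19.9404   4.    ]
 [132.7839 -18.3621   4.    ]
 [132.7728  20.2083   4.    ]] [110.7222   0.8925   4.    ]
A screen side [0.4933 0.3498 0.046 ]
```

View pics/t17z.png

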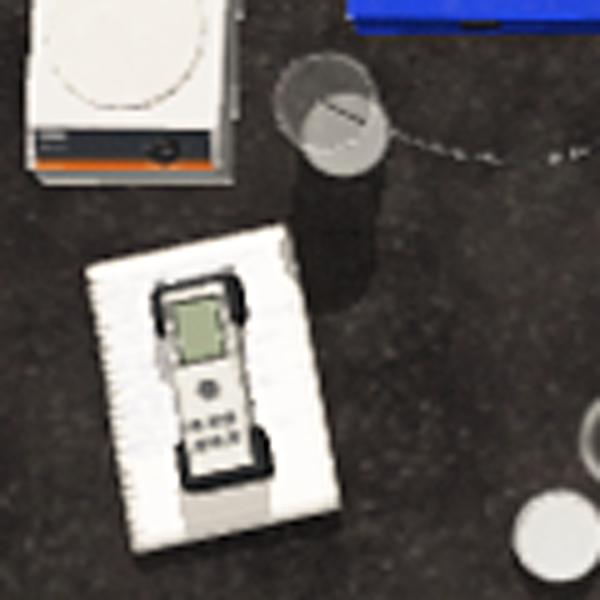

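Meter A lies flat near the notebook's middle, and meter B is within about 2 mm of the seat. The paddle is where it was when closed (110.7 mm now, 111 mm at the start), and the beaker hasn't moved. Handing in.

Run:
```python
from h import *
o=ctrl.get_obs(); print(o['t'],np.abs(o['joint_vel']).max(),o['force'])
print(ctrl.hand_in())
```

```text
22.825 0.3488556586636389 [-0.6911  0.4273  0.1053]
the job is handed in; nothing more can be done
None
```

I swapped the two meters and handed the job in at about 22.8 s of the 64 s allowed. `hand_in()` gives no verdict, so I can't say whether it was judged a pass.

1. **Charged meter out:** I pressed the paddle with the shut fingers until the meter sprang up. The press peaked at about 25 N, more than the 5–10 N expected, and the fingers slid about 8 mm up the slope while pressing.
2. **Onto the notebook:** I gripped the meter at its waist and laid it face up. I let go only after it touched down, at about 12 N.
3. **Other meter in:** I set it on the raised stage, screen end up the slope. I pressed it to an estimated 26 mm of stage travel and held it about 0.8 s.

**Last checks**
- **Catch:** before I let go, the force at the latched height had changed from +6.7 N to −1.4 N, so the catch was holding the meter down.
- **Meter in the dock:** its panel measured about 1 mm off my seat estimate each way, assuming it sits at the latched height. The paddle was back in its closed position.
- **Meter on the notebook:** the top view shows it flat, face up and near the middle.
- **Beaker and bottles:** the beaker stood where it was. I saw no sign the bottles were touched, but I did not measure them again.
- **Robot:** the gripper was clear of everything.

One reading disagreed throughout: the paddle's visible outline was centred about 111 mm up the slope, not the stated 119 mm. Its front face probably shows in that outline, and its ridges were centred where I expected. I pressed at 117 mm, and the catch opened.

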